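# Open the childproof jewellery case

## Task

Open the childproof jewellery case: press its two orange buttons down together, one fingertip on each, and keep both down until the drawer has slid all the way out by itself; then let both buttons come up and move clear. Do not press one button without the other, do not touch the drawer, and leave everything else on the dresser where it is.

Things in the scene. Friction and masses are not known exactly. Their poses are not given: they have to be found in the camera images.
- case: Dark wood jewellery case, 160 deep (x) x 240 wide (y) x 85 mm high, fixed. Origin: centre of its underside, on the dresser top; x from drawer front to back (front faces the robot, up to 0.5 rad askew), y to its left seen from the robot, z up. Two round orange buttons on its flat top, 30 mm left and right of the top's centre, 12 mm proud. Top otherwise bare but for the pebble.
- cap_left (a point): Orange cap of the left button (+y side of the case), 30 mm across, flat, 60 mm from the right one's centre. Origin: centre of its top face, 97 mm above the dresser top; z up. It goes down with the button and ends 4 mm proud of the case's top when fully down.
- cap_right (a point): Orange cap of the right button (-y side of the case); otherwise as the left one.
- button_left (a joint): How far the left button is pressed, m: 0 up, 0.008 fully down. Spring: 2 N at first movement, 3.6 N fully down (both together 7.2 N); comes back up when let go. Its catch lets go of the drawer at about 0.005 (aim for 0.0065 or more); each catch holds the drawer alone, so both must be down together.
- button_right (a joint): The same for the right button.
- drawer (a joint): How far the case's drawer has slid out of the front, towards the case's -x, m: about 0.0005 shut and latched, 0.050 fully out. With both buttons down a damped spring drives it out by itself at 10 to 15 mm/s, about 4 s in all; if either button comes up before 0.047, its catch rubs on the drawer and stops it.
- drawer_front (a point): Middle of the drawer's front panel, which is lighter wood, 10 x 222 x 68 mm, with a small brass stud; 42 mm above the dresser top and 81 mm in front of the case's origin when shut; axes as the case. The drawer must not be touched.
- vase: Matte white ceramic vase, 88 mm across, 165 mm tall, standing behind the jewellery case. Loose, must be left alone. Origin: centre of its underside.
- lotion: Blue plastic lotion bottle, 48 mm across, 120 mm tall, standing behind the jewellery case. Loose, must be left alone. Origin: centre of its underside.
- cream: Blue ceramic cream jar with a white lid, 64 mm across, 50 mm tall, standing behind the jewellery case. Loose, must be left alone. Origin: centre of its underside.
- shades_case: Closed red plastic sunglasses case, 160 x 66 x 44 mm, long side along its x, lying beside the jewellery case. Loose, must be left alone. Origin: centre of its underside.
- hairbrush: Bamboo hairbrush lying bristles down, about 210 x 62 mm, 36 mm tall, long side along its x, head towards +x, lying beside the jewellery case. Loose, must be left alone. Origin: centre of its underside (the brush's overall middle).
- pebble: Green glass pebble paperweight, 44 mm across, 21 mm tall, lying on the case's top, 75 to 90 mm left of and 40 to 55 mm behind the top's centre. Loose, must be left alone. Origin: centre of its underside.

How it is judged (in metres and radians):
On the way, in this order (a step that is already met when the one before it is completed fails the run):
1. both buttons are held down together by the fingers while the drawer is still mostly in (value of joint each of button_left, button_right above 0.005 m and value of joint drawer below 0.03 m and contact force between the fingers and button_left above 0.5 N and contact force between the fingers and button_right above 0.5 N), for 0.2 s.
2. the drawer is all the way out with both buttons still held down (value of joint drawer above 0.0475 m and value of joint each of button_left, button_right above 0.004 m), for 0.1 s.
At the end, for the whole second after the job is handed in: The drawer is out by more than 47 of its 50 mm, both buttons are back up (within 1.5 mm), and the six loose things stand upright at rest within 15 mm of where they started (value of joint drawer above 0.047 m and value of joint each of button_left, button_right below 0.0015 m and distance of each of vase, lotion, cream, shades_case, hairbrush, pebble from where it was at the start of the episode below 0.015 m and angle between each of vase, lotion, cream, shades_case, hairbrush, pebble's own z axis and vertical below 0.3 rad and linear speed of each of vase, lotion, cream, shades_case, hairbrush, pebble below 0.02 m/s); the robot touches nothing.
It fails at once if one button is pressed down (over 5 mm) while the other is still up (under 1 mm) ((value of joint button_left above 0.005 m and value of joint button_right below 0.001 m) or (value of joint button_right above 0.005 m and value of joint button_left below 0.001 m)).
It fails at once if the robot touches the drawer (over 1 N) (contact force between any of the fingers, the arm and drawer above 1 N).
It fails at once if a loose thing is moved over 15 mm, tipped, lifted or carried ((distance of vase from where it was at the start of the episode above 0.015 m or angle between vase's own z axis and vertical above 0.3 rad) or (distance of lotion from where it was at the start of the episode above 0.015 m or angle between lotion's own z axis and vertical above 0.3 rad) or (distance of cream from where it was at the start of the episode above 0.015 m or angle between cream's own z axis and vertical above 0.3 rad) or (distance of shades_case from where it was at the start of the episode above 0.015 m or angle between shades_case's own z axis and vertical above 0.3 rad) or (distance of hairbrush from where it was at the start of the episode above 0.015 m or angle between hairbrush's own z axis and vertical above 0.3 rad) or (distance of pebble from where it was at the start of the episode above 0.015 m or angle between pebble's own z axis and vertical above 0.3 rad)).
It also fails if it takes over 48 s, if anything falls off the work surface, if the arm or the gripper's body presses on something with over 40 N, if the wrist force passes 120 N, or if a joint passes its speed limit or range.

## Robot

A 6-joint arm with a two-finger parallel gripper is mounted at the origin on the work surface. World frame = base frame: x ahead of the robot, y to its left, z up, the work surface at z = 0. Lengths are in mm, angles in degrees, forces in N, time in s.
With the tool pointing down it reaches from about 300 to 850 mm from the base axis. Payload 4.2 kg.
Tool frame: the origin (TCP) lies between the finger pads; the fingertips stand 19 mm ahead of it and the grasp point (between the pads) is the TCP (env.tips_ahead is the distance from the TCP to the fingertips, in mm); z points along the fingers, y is the direction in which the jaws open and shut (so a half turn about z gives the same grasp; the last joint's range is limited). The gripper opens to 91 mm and grips with 3 to 60 N. Pads are 32 mm wide; open, the fingers measure 118 mm over their backs; the gripper's body (76 mm by 178 mm) begins 60 mm behind the grasp point.
Start: joints at [-71.906, 18.312, 89.639, -0, 72.044, -1.146], TCP at [189.48, -542.898, 232.976] pointing down, gripper open.
Joint ranges: [-177.97, 177.97], [-48.28, 115.42], [12.27, 149.76], [-77.06, 257.06], [2.81, 150.46], [-146.56, 146.56]. Speed limits (degrees/s): [147.25, 147.25, 180, 180, 180, 180].

## Interface

Orientations are given as [roll, pitch, yaw] about the fixed x, y, z axes, in that order (R = Rz(yaw) Ry(pitch) Rx(roll)).
In Python, from workcell import telemetry, viewer, job_done, env gives the robot as it stands. The module is installed in compiled form; this text tells all that it offers.
- The arm moves only by the shell command python3 -m jog 'ROWS' [FORCE]. ROWS is JSON, a list of rows, each a list of 3 entries, a list of its own where there are three numbers: the shift along the tool's x, y, z in cm, then the turn about the tool's z in degrees, then the opening, from 0 (shut) to 1 (fully open). A call has 1 to 10 rows; each row shifts and turns the pose as measured when the row begins, along the tool's axes as they then stand; what a row does not reach is not made up. A row lasts 1/8 s, in which the tool goes at most 62.5 mm and 10.7 degrees, less where a joint would pass 70% of its speed; a pose out of reach is approached as far as the arm can. A call is refused whole if a number of a shift passes 6.25 or a number of a turn 10.7, either way. A call with a gripper value outside its range is refused whole. The fingers move at their own pace and stop on an object; FORCE is the grip in N (left out, the last holds). Time passes only in rows, so rows that do not move let the fingers close. It gives the time, the measured TCP pose, the force and the opening at its end, in the units of the state.
- telemetry.state(): the state, without advancing time (a new reading comes with each control period).
- viewer.grab_frame(name): name is "scene" or "side" or "wrist"; returns a dict with "color" (400x640x3 uint8, red, green, blue), "K" (3x3 intrinsics, pixels), "k1" (the pictures are not rectified: a ray, as slopes to the right and down, at radius r is drawn at 1 + k1 r^2 times it, then the intrinsics apply), "rvec" (rotation vector, rad) and "tvec" (3), from world to camera coordinates, as OpenCV has them. Camera axes: x right, y down, z forward; pixel columns grow to the right and rows downward; lengths in mm; the calibration is good to about 2 mm. A picture is of the moment at which its call begins. There is no depth.
- job_done(): hands the job in, once; it reports no verdict.
The state is a dict: "time_s": time; "qpos": joint angles; "qvel": joint speeds; "effort": joint torques, N m; "ee_pos": TCP position; "ee_rot": TCP orientation; "force": force on the tool from outside, world axes, zero at the start; "torque": the same for the moment, N m; "gripper_width": finger opening in mm.
Only numpy, scipy, OpenCV 4.12 (cv2) and the standard library are available. Lean on these libraries where they do the work, as an engineer would, in place of code of your own. Each camera call takes 0.05 s, during which the arm holds its last target. There are 200 camera calls.

## Working session

There is one attempt and no reset: what is moved stays moved. The work goes in short steps, Python scripts to look and compute and a shell command to move; the robot and the scene stay as the last step left them, time stands still between calls to the robot, and variables do not carry over. Pictures are saved under pics/ and viewed, about 8 in all and at most 12, crops included, and the job is handed in when it is done.

```bash
mkdir -p pics; cat > h.py <<'E'
import numpy as np, cv2
from workcell import telemetry, viewer
def ray(f,uv):
    K=f["K"];k1=float(f["k1"]);d=(np.array(uv,float)-[K[0][2],K[1][2]])/[K[0][0],K[1][1]]
    u=d.copy()
    for _ in range(30): u=d/(1+k1*(u@u))
    R=cv2.Rodrigues(np.array(f["rvec"],float))[0];t=np.array(f["tvec"],float).ravel()
    return -R.T@t, R.T@np.array([u[0],u[1],1])
def onz(f,uv,z):
    c,r=ray(f,uv); return c+r*(z-c[2])/r[2]
def proj(f,p):
    R=cv2.Rodrigues(np.array(f["rvec"],float))[0];q=R@np.array(p,float)+np.array(f["tvec"],float).ravel()
    u=q[:2]/q[2];u=u*(1+float(f["k1"])*(u@u));K=f["K"];return np.array([K[0][0]*u[0]+K[0][2],K[1][1]*u[1]+K[1][2]])
def orange(f):
    h=cv2.cvtColor(f["color"],cv2.COLOR_RGB2HSV)
    m=cv2.inRange(h,(6,170,120),(20,255,255))
    n,l,s,c=cv2.connectedComponentsWithStats(m)
    return [(s[i].tolist(),c[i].round(1).tolist()) for i in range(1,n) if s[i][4]>25]
E
python3 - <<'E'
from h import *
fs=[]
for n in("scene","side"):
    f=viewer.grab_frame(n);fs.append(f["color"]);print(n,onz(f,(320,200),0),ray(f,(320,200))[0])
    for s,c in orange(f):print(s,c,onz(f,c,97).round(1))
    cv2.imwrite(f"pics/{n}0.png",f["color"][:,:,::-1])
print(telemetry.state())
E
```

```text
scene [587.5475687  -25.13456233   0.        ] [1232.33342408  537.22948037  762.68873259]
[318, 153, 11, 9, 52] [322.7, 157.2] [559.7 -43.6  97. ]
[328, 170, 12, 8, 58] [333.6, 173.6] [587.3  11.6  97. ]
side [645.70461511 218.18381836   0.        ] [ 592.48541824 -857.90935584  585.60354019]
{'time_s': 0.1, 'qpos': array([-7.19056061e+01,  1.83446913e+01,  8.96975418e+01, -8.58208900e-04,
        7.20454508e+01, -1.14349967e+00]), 'qvel': array([-0.063408  , -0.09743048, -0.15409066, -0.02728722, -0.01312604,
       -0.04387897]), 'effort': array([-5.47823674e-04, -4.13333845e+01, -2.32510239e+01,  7.27976183e-02,
        4.21557063e-02, -5.80394544e-05]), 'ee_pos': array([ 189.34627252, -542.48509189,  232.24999673]), 'ee_rot': array([-1.79912317e+02, -9.34017817e-04,  1.92381580e+01]), 'force': array([ 0.15894559, -0.75255991,  0.30671386]), 'torque': array([0.0005023 , 0.02437241, 0.00192765]), 'gripper_width': 91.43130562572505}
```

View pics/scene0.png

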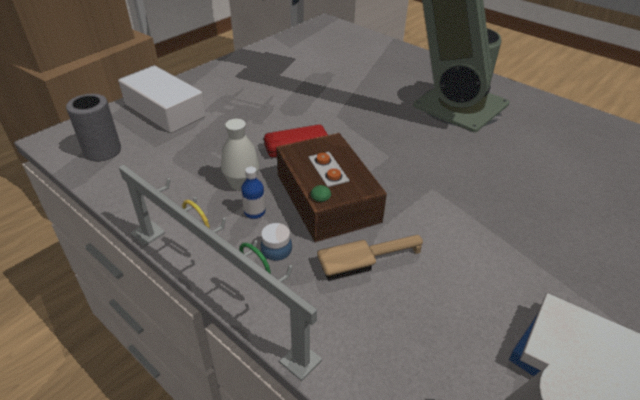

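View pics/side0.png

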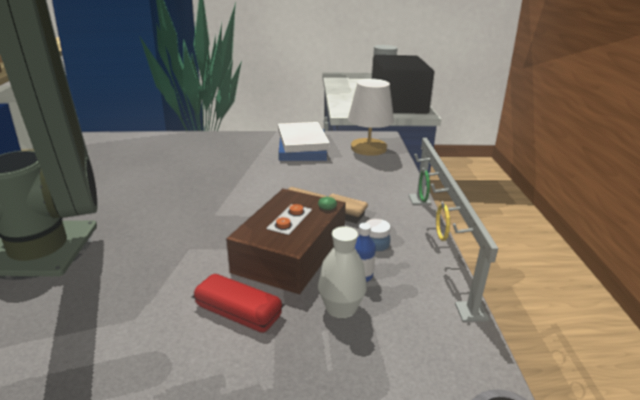

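The scene view shows the caps at (323,157) and (334,174). That puts them at about (560,-44) and (587,12), with the case skewed about -26.6°. The side view shows the vase and lotion behind the case and the red case on its right. I'll move above at the present height.

```bash
python3 -m jog '[[[4.5,-3.1,0],0,0.51],[[4.5,-3.1,0],0,0.51],[[4.5,-3.1,0],0,0.51],[[4.5,-3.1,0],0,0.51],[[4.5,-3.1,0],0,0.51],[[4.5,-3.1,0],0,0.51],[[4.5,-3.1,0],0,0.51],[[4.5,-3.1,0],0,0.51],[[4.5,-3.1,0],0,0.51],[[4.5,-3.1,0],0,0.51]]'
python3 -m jog '[[[0,0,0],10,0.51],[[0,0,0],10,0.51],[[0,0,0],10,0.51],[[0,0,0],10,0.51],[[0,0,0],10,0.51],[[0,0,0],0,0.51],[[0,0,0],0,0.51]]'
python3 - <<'E'
from h import *
s=telemetry.state();print(s["ee_pos"],s["ee_rot"],s["qpos"],s["gripper_width"])
for n in("wrist","side"):
    f=viewer.grab_frame(n)
    for q,c in orange(f):print(n,q,c,onz(f,c,97).round(1))
    cv2.imwrite(f"pics/{n}1.png",f["color"][:,:,::-1])
E
```

```text
time_s: 1.35
ee_pos: [519.8, -91.0, 229.3]
ee_rot: [-179.7, 0.1, 18.8]
force: [0.0, -1.0, -0.4]
gripper_width: 46.5
time_s: 2.22
ee_pos: [520.4, -85.9, 225.8]
ee_rot: [180.0, 0.7, -32.1]
force: [-0.8, 0.1, 1.4]
gripper_width: 46.6
[520.4347706  -85.93114011 225.77286056] [179.9828904    0.65098659 -32.13763718] [-10.75793155  14.6168222   96.01703509   0.23561794  69.97872792
 111.29775659] 46.62027234827702
wrist [254, 170, 29, 29, 388] [270.8, 180.9] [559.7 -50.3  97. ]
wrist [196, 177, 30, 26, 298] [210.7, 184.9] [588.5   3.1  97. ]
```

View pics/wrist1.png

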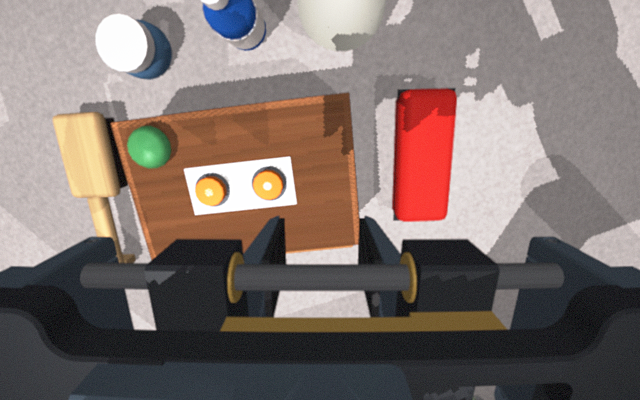

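The wrist view shows the caps at about (269,184) and (211,190) on the white plate, with the pebble clear at (150,147). Highlights bias the mask, so I'll fit circles next.

```bash
cat >> h.py <<'E'
def caps(f,lo=(4,110,60),hi=(32,255,255),amin=200):
    h=cv2.cvtColor(f["color"],cv2.COLOR_RGB2HSV);m=cv2.inRange(h,lo,hi)
    # only blobs that are round
    out=[]
    for c in cv2.findContours(m,cv2.RETR_EXTERNAL,cv2.CHAIN_APPROX_NONE)[0]:
        a=cv2.contourArea(cv2.convexHull(c));(x,y),r=cv2.minEnclosingCircle(c)
        if a>amin and a>0.75*np.pi*r*r: out.append(((round(x,1),round(y,1)),round(r,1)))
    return out
def report(f,n):
    s=telemetry.state();P=[]
    for c,r in caps(f,amin=200 if n=="wrist" else 40):
        p=onz(f,c,97);print(n,c,r,p.round(1));P.append(p)
    if len(P)==2:
        P.sort(key=lambda p:p[1]);d=P[1]-P[0];m=(P[0]+P[1])/2;a=np.degrees(np.arctan2(-d[0],d[1]));y=s["ee_rot"][2]
        print("mid",m.round(1),"dist",np.linalg.norm(d).round(1),"case yaw",a.round(1),"tool turn",round(y-a,1))
        e=m-s["ee_pos"];t=np.radians(y);print("shift tool x,y",(e[0]*np.cos(t)+e[1]*np.sin(t)).round(1),(e[0]*np.sin(t)-e[1]*np.cos(t)).round(1),s["ee_pos"].round(1),s["ee_rot"].round(2))
E
python3 - <<'E'
from h import *
f=viewer.grab_frame("wrist");report(f,"wrist")
f=viewer.grab_frame("scene");report(f,"scene");print(orange(f))
f=viewer.grab_frame("side");report(f,"side");print(orange(f))
g=viewer.grab_frame("wrist")["color"][140:230,160:320]
cv2.imwrite("pics/w2.png",cv2.resize(g[:,:,::-1],None,fx=5,fy=5))
E
```

```text
[([317, 153, 12, 9, 63], [322.7, 157.4]), ([328, 170, 12, 8, 61], [333.7, 173.8])]
[]
```

View pics/w2.png

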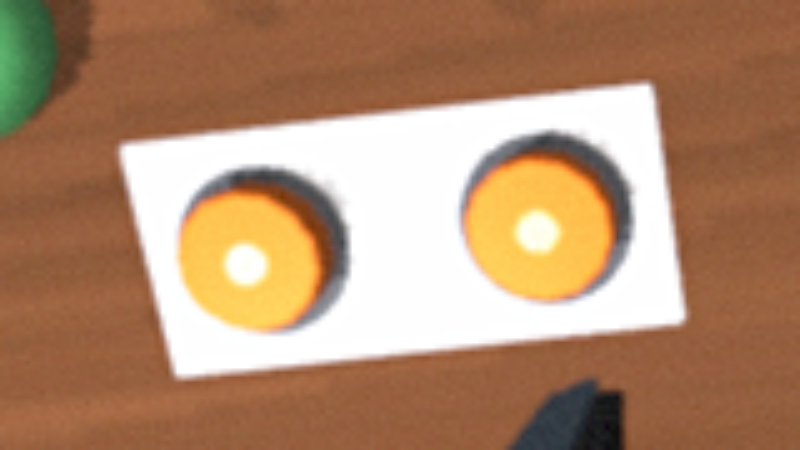

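The crop shows the cap tops at (251,260) and (538,228), which is full-frame (210.2,192.0) and (267.6,185.6).

```bash
sed -i 's/lo=(4,110,60)/lo=(6,120,200)/' h.py; python3 - <<'E'
from h import *
f=viewer.grab_frame("wrist");report(f,"wrist")
for c in((210.2,192.0),(267.6,185.6)):print(onz(f,c,97).round(1))
E
```

```text
wrist (209.5, 191.5) 15.1 [584.2   8.4  97. ]
wrist (267.2, 185.1) 15.0 [558.4 -44.8  97. ]
mid [571.3 -18.2  97. ] dist 59.2 case yaw -25.9 tool turn -6.4
shift tool x,y 6.7 -84.4 [520.6 -86.  226. ] [180.     0.62 -32.26]
[583.4   8.1  97. ]
[557.8 -44.9  97. ]
```

```bash
python3 -m jog '[[[0.3,-2.8,0],0,0.51],[[0.2,-2.8,0],0,0.51],[[0.2,-2.8,0],0,0.51],[[0,0,0],-6,0.51],[[0,0,2],0,0.51],[[0,0,2],0,0.51],[[0,0,2],0,0.51],[[0,0,0],0,0.51],[[0,0,0],0,0.51]]'
python3 - <<'E'
from h import *
f=viewer.grab_frame("wrist");report(f,"wrist");print(telemetry.state()["gripper_width"])
cv2.imwrite("pics/w3.png",f["color"][:,:,::-1])
for n in("scene","side"):cv2.imwrite(f"pics/{n}3.png",viewer.grab_frame(n)["color"][:,:,::-1])
E
```

```text
time_s: 3.7
ee_pos: [573.9, -16.2, 165.8]
ee_rot: [-179.9, 0.4, -25.9]
force: [0.2, 0.9, -0.2]
gripper_width: 46.5
wrist (362.0, 216.5) 18.3 [559.  -44.2  97. ]
wrist (288.5, 217.0) 18.2 [584.5   9.3  97. ]
mid [571.8 -17.5  97. ] dist 59.3 case yaw -25.4 tool turn -0.5
shift tool x,y -1.2 2.0 [573.7 -16.2 165.8] [-179.87    0.43  -25.91]
46.18613253531015
```

View pics/w3.png

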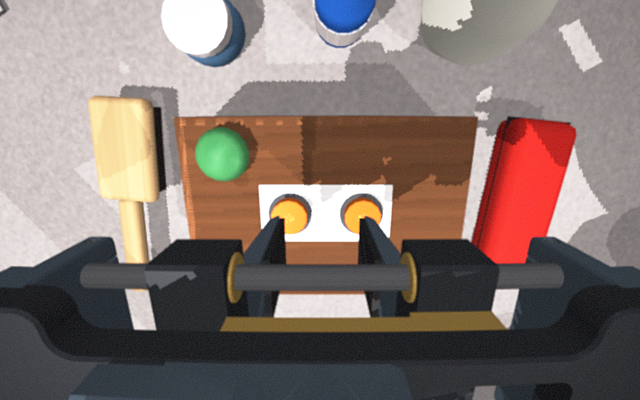

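Both caps sit just ahead of the fingertips, at (288,217) and (362,217), and I see no obstacle. I'll apply a small correction and go down to just above the caps.

```bash
python3 -m jog '[[[-0.1,0.15,1.5],0,0.51],[[0,0,1.5],0,0.51],[[0,0,1.2],0,0.51],[[0,0,0],0,0.51],[[0,0,0],0,0.51]]'
python3 - <<'E'
from h import *
s=telemetry.state();print(s["ee_pos"],s["ee_rot"],s["force"])
t=np.radians(s["ee_rot"][2]);Y=np.array([np.sin(t),-np.cos(t),0])
print("tips xy",[(s["ee_pos"]+k*30*Y).round(1) for k in(-1,1)])
a=viewer.grab_frame("scene")["color"][90:240,240:440];b=viewer.grab_frame("side")["color"][140:290,200:400]
cv2.imwrite("pics/c4.png",np.hstack([cv2.resize(i[:,:,::-1],(400*1,300),interpolation=cv2.INTER_CUBIC) for i in(a,b)]))
f=viewer.grab_frame("wrist");cv2.imwrite("pics/w4.png",cv2.resize(f["color"][150:300,220:430,::-1],None,fx=3,fy=3))
E
```

```text
time_s: 4.47
ee_pos: [571.7, -17.0, 120.9]
ee_rot: [-179.9, 0.4, -25.9]
force: [0.3, -0.9, 0.4]
gripper_width: 46.2
[571.71574151 -16.98265163 120.91597269] [-179.86993307    0.42426271  -25.91243355] [ 0.26786123 -0.94883582  0.44257747]
tips xy [array([584.8,  10. , 120.9]), array([558.6, -44. , 120.9])]
```

View pics/c4.png

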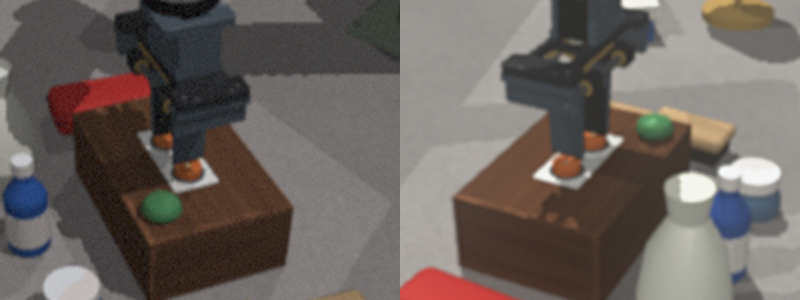

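View pics/w4.png

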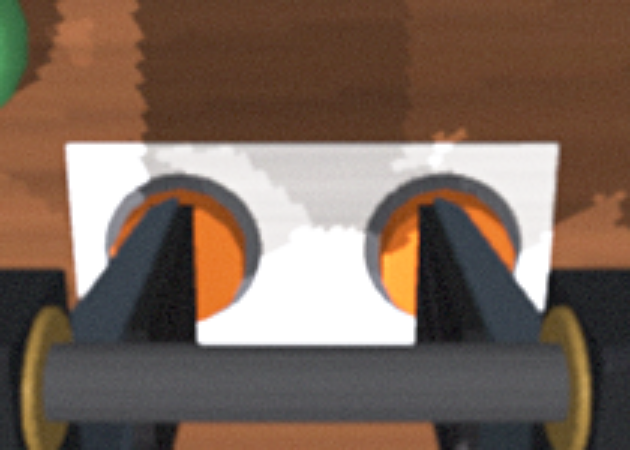

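The fingertips are over both caps. Pressing about 12 mm.

```bash
python3 -m jog '[[[0,0,0.4],0,0.51],[[0,0,0.4],0,0.51],[[0,0,0.4],0,0.51],[[0,0,0],0,0.51]]'
python3 - <<'E'
from h import *
s=telemetry.state();print(s["ee_pos"],s["force"],s["torque"])
E
```

```text
time_s: 5.12
ee_pos: [572.3, -17.0, 111.3]
ee_rot: [-179.8, 0.2, -25.9]
force: [-1.7, 0.8, 3.8]
gripper_width: 46.4
[572.29074047 -16.99465334 111.32837475] [-1.7159741   0.78250011  3.82325081] [ 0.03342836  0.2971677  -0.00772285]
```

```bash
python3 -m jog '[[[0,0,0.4],0,0.51],[[0,0,0.3],0,0.51]]'; python3 -m jog '[[[0,0,0.2],0,0.51],[[0,0,0.1],0,0.51]]'
```

```text
time_s: 5.38
ee_pos: [572.4, -17.0, 108.1]
ee_rot: [-179.8, 0.1, -25.9]
force: [-7.9, 0.6, 27.4]
gripper_width: 46.6
time_s: 5.62
ee_pos: [572.3, -17.0, 108.6]
ee_rot: [-179.7, 0.0, -25.9]
force: [-2.1, 0.1, 6.5]
gripper_width: 46.5
```

```bash
python3 -m jog '[[[0,0,0.1],0,0.51],[[0,0,0.1],0,0.51],[[0,0,0.1],0,0.51],[[0,0,0.1],0,0.51]]'; python3 -m jog '[[[0,0,0.1],0,0.51],[[0,0,0.1],0,0.51],[[0,0,0.1],0,0.51],[[0,0,0.1],0,0.51]]'
python3 - <<'E'
from h import *
a=viewer.grab_frame("scene")["color"][90:240,240:440];b=viewer.grab_frame("side")["color"][140:290,200:400]
cv2.imwrite("pics/c5.png",np.hstack([cv2.resize(i[:,:,::-1],(400,300),interpolation=cv2.INTER_CUBIC) for i in(a,b)]))
E
```

```text
time_s: 6.12
ee_pos: [572.2, -17.0, 108.4]
ee_rot: [-179.7, -0.1, -25.9]
force: [-1.8, -0.0, 7.3]
gripper_width: 46.5
time_s: 6.62
ee_pos: [572.2, -17.0, 108.4]
ee_rot: [-179.6, -0.2, -25.9]
force: [-2.3, -1.3, 7.7]
gripper_width: 46.3
```

View pics/c5.png

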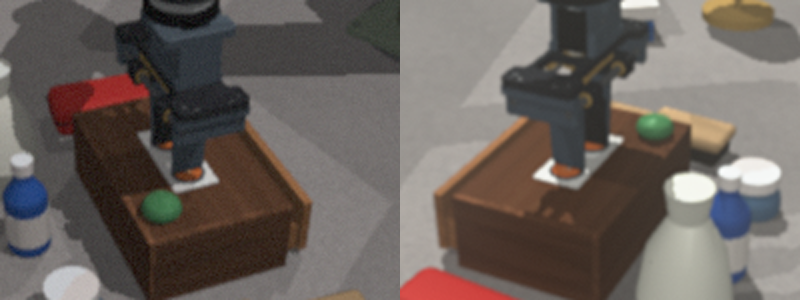

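The picture shows the drawer's lighter front already some 12–15 mm out, with both caps down and about 7.5 N on them. I'll hold for several more seconds.

```bash
R='x'; python3 -m jog '[[[0,0,0.1],0,0.51],[[0,0,0.1],0,0.51],[[0,0,0.1],0,0.51],[[0,0,0.1],0,0.51],[[0,0,0.1],0,0.51],[[0,0,0.1],0,0.51],[[0,0,0.1],0,0.51],[[0,0,0.1],0,0.51]]'; python3 -m jog '[[[0,0,0.1],0,0.51],[[0,0,0.1],0,0.51],[[0,0,0.1],0,0.51],[[0,0,0.1],0,0.51],[[0,0,0.1],0,0.51],[[0,0,0.1],0,0.51],[[0,0,0.1],0,0.51],[[0,0,0.1],0,0.51]]'; python3 -m jog '[[[0,0,0.1],0,0.51],[[0,0,0.1],0,0.51],[[0,0,0.1],0,0.51],[[0,0,0.1],0,0.51],[[0,0,0.1],0,0.51],[[0,0,0.1],0,0.51],[[0,0,0.1],0,0.51],[[0,0,0.1],0,0.51]]'; python3 -m jog '[[[0,0,0.1],0,0.51],[[0,0,0.1],0,0.51],[[0,0,0.1],0,0.51],[[0,0,0.1],0,0.51],[[0,0,0.1],0,0.51],[[0,0,0.1],0,0.51],[[0,0,0.1],0,0.51],[[0,0,0.1],0,0.51]]'
python3 - <<'E'
from h import *
a=viewer.grab_frame("scene")["color"][90:240,240:440];b=viewer.grab_frame("side")["color"][140:290,200:400]
cv2.imwrite("pics/c6.png",np.hstack([cv2.resize(i[:,:,::-1],(400,300),interpolation=cv2.INTER_CUBIC) for i in(a,b)]))
E
```

```text
time_s: 7.72
ee_pos: [572.1, -17.0, 108.5]
ee_rot: [-179.5, -0.5, -25.9]
force: [-2.4, -0.4, 7.0]
gripper_width: 46.4
time_s: 8.72
ee_pos: [572.0, -17.0, 108.6]
ee_rot: [-179.4, -0.7, -25.9]
force: [-2.7, -0.6, 7.1]
gripper_width: 46.8
time_s: 9.72
ee_pos: [572.0, -17.0, 108.7]
ee_rot: [-179.3, -0.9, -25.9]
force: [-2.8, -0.0, 7.1]
gripper_width: 46.7
time_s: 10.72
ee_pos: [571.9, -17.0, 108.8]
ee_rot: [-179.2, -1.1, -25.9]
force: [-2.4, -0.2, 7.8]
gripper_width: 46.6
```

View pics/c6.png

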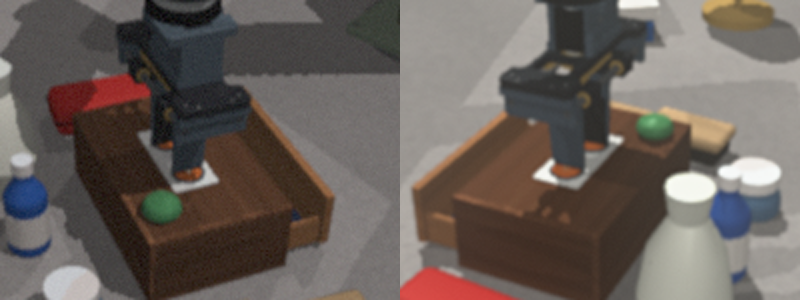

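Panel corners read about (405,187) in the scene view and (408,234) in the side view. I'll hold one more second and compare these with predictions for a given drawer travel.

```bash
python3 -m jog '[[[0,0,0.1],0,0.51],[[0,0,0.1],0,0.51],[[0,0,0.1],0,0.51],[[0,0,0.1],0,0.51],[[0,0,0.1],0,0.51],[[0,0,0.1],0,0.51],[[0,0,0.1],0,0.51],[[0,0,0.1],0,0.51]]'
python3 - <<'E'
from h import *
t=np.radians(-25.9);X=np.array([np.cos(t),np.sin(t),0]);Y=np.array([-np.sin(t),np.cos(t),0]);o=np.array([572,-17,0.])
old=cv2.imread("pics/c6.png")
fr=[]
for n,sy,(r,c) in(("scene",1,(90,240)),("side",-1,(140,200))):
    f=viewer.grab_frame(n)
    for d in(40,45,50,55):print(n,d,proj(f,o-(86+d)*X+sy*111*Y+[0,0,76]).round(1))
    fr.append(cv2.resize(f["color"][r:r+150,c:c+200,::-1],(400,300),interpolation=cv2.INTER_CUBIC))
new=np.hstack(fr);print("change since last",(cv2.absdiff(new,old).max(2)>60).sum())
E
```

```text
time_s: 11.82
ee_pos: [571.8, -16.9, 108.8]
ee_rot: [-179.2, -1.4, -25.9]
force: [-2.5, 0.4, 7.5]
gripper_width: 46.8
scene 40 [403.4 189.2]
scene 45 [405.4 188.7]
scene 50 [407.5 188.1]
scene 55 [409.6 187.5]
side 40 [209.4 233.7]
side 45 [207.4 233.1]
side 50 [205.3 232.6]
side 55 [203.3 232. ]
change since last 0
```

No motion in the last second. I'll press slightly harder once to rule out a rubbing catch and measure again.

```bash
python3 -m jog '[[[0,0,0.15],0,0.51],[[0,0,0.15],0,0.51],[[0,0,0.15],0,0.51],[[0,0,0.15],0,0.51],[[0,0,0.15],0,0.51],[[0,0,0.15],0,0.51]]'
python3 - <<'E'
from h import *
old=cv2.imread("pics/c6.png")
fr=[]
for n,(r,c) in(("scene",(90,240)),("side",(140,200))):
    f=viewer.grab_frame(n)
    fr.append(cv2.resize(f["color"][r:r+150,c:c+200,::-1],(400,300),interpolation=cv2.INTER_CUBIC))
new=np.hstack(fr);print("change",(cv2.absdiff(new,old).max(2)>60).sum(),(cv2.absdiff(new,old).max(2)>30).sum())
z=cv2.resize(fr[1][150:270,0:120],None,fx=3,fy=3);z2=cv2.resize(fr[0][120:240,260:380],None,fx=3,fy=3)
cv2.imwrite("pics/c7.png",np.hstack([z2,z]))
E
```

```text
time_s: 12.68
ee_pos: [571.7, -17.0, 108.8]
ee_rot: [-179.1, -1.6, -25.9]
force: [-3.4, 0.2, 10.7]
gripper_width: 46.6
change 10 254
```

View pics/c7.png

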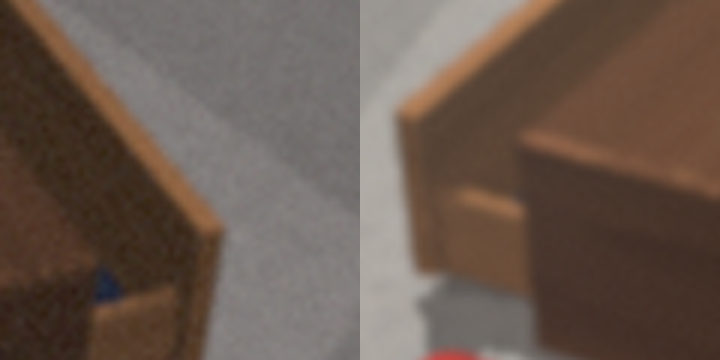

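The corners are at scene (407,188.7) and side (206.3,233.3), giving about 48–49 mm of travel with no further motion at 10.7 N. That is the end stop within calibration, so I'm releasing straight up.

```bash
python3 -m jog '[[[0,0,-1],0,0.51],[[0,0,-2],0,0.51],[[0,0,-3],0,0.51],[[0,0,-3],0,0.51],[[0,0,-3],0,0.51],[[0,0,-3],0,0.51],[[0,0,0],0,0.51],[[0,0,0],0,0.51],[[0,0,0],0,0.51]]'
python3 - <<'E'
from h import *
fr=[]
for n,(r,c) in(("scene",(90,220)),("side",(140,180))):
    f=viewer.grab_frame(n)
    fr.append(cv2.resize(f["color"][r:r+200,c:c+240,::-1],(400,333),interpolation=cv2.INTER_CUBIC))
cv2.imwrite("pics/c8.png",np.hstack(fr))
a=cv2.imread("pics/scene0.png");b=viewer.grab_frame("scene")["color"][:,:,::-1]
g,h=[cv2.cvtColor(np.ascontiguousarray(i),cv2.COLOR_BGR2HSV) for i in(a,b)]
for nm,lo,hi in(("red",(170,150,80),(180,255,255)),("green",(50,100,30),(85,255,255)),("blue",(105,120,50),(125,255,255))):
    print(nm,[np.argwhere(cv2.inRange(i[120:270,220:350],lo,hi)).mean(0).round(1) for i in(g,h)])
E
```

```text
time_s: 13.9
ee_pos: [565.6, -17.2, 260.4]
ee_rot: [-179.2, -1.4, -25.9]
force: [-0.6, 0.0, 0.3]
gripper_width: 46.6
red [array([17.4, 63.8]), array([19.8, 67.8])]
green [array([101.1,  71.1]), array([101.2,  71.1])]
blue [array([72.3, 32.6]), array([71.4, 32.5])]
```

View pics/c8.png

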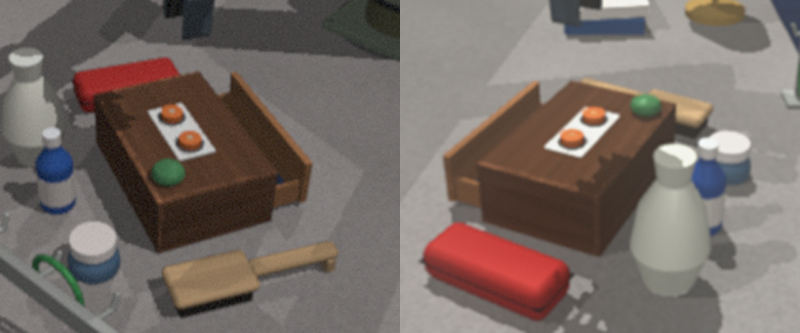

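The drawer is out, both caps are up, every loose thing is in place and the arm is clear. The red centroid shift comes from the arm's shadow, since the arm never went near that case.

```bash
python3 -c "
from workcell import job_done
print(job_done())"
```

```text
the job is handed in; nothing more can be done
None
```

I pressed both buttons together, one fingertip on each. They stayed down for about 7 s while the drawer slid out, and then I lifted the gripper straight up and handed the job in at about 14 s.

- **Drawer:** by image measurement it is about 48–49 mm out, with a few mm of uncertainty. It had stopped moving, and pressing to about 10 N moved it no further, so I took that as the end stop. The margin over the 47 mm limit is within that uncertainty.
- **Buttons:** the final pictures show both caps back up. The wrist force is near zero and the tool is about 145 mm above them.
- **Loose things:** all six look upright and where they started. The green (pebble) and blue (lotion and cream jar) colour masks agree to within 1 pixel with the first picture.
- **Check that disagreed:** the mask for the red sunglasses case shifted by about 4 pixels. I put this down to changed shadow, because the arm never went near it, but I did not confirm it separately.

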